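Back the vial feed wheel up one notch

ROBOT

A 6-joint arm with a two-finger parallel gripper is mounted at the origin on a cart in front of the work surface, level with it; the furniture and walls round the work are solid. World frame = base frame: x ahead of the robot, y to its left, z up, the work surface at z = 0. Lengths are in m, angles in rad, forces in N, time in s.
With the tool pointing down it reaches from about 0.25 to 0.775 m from the base axis. Payload 4 kg.
Tool frame: the origin (TCP) lies on the centre line of the jaws, within the pads' length; the fingertips stand 25 mm ahead of it and the grasp point (between the pads) lies 6 mm ahead of it; z points along the fingers, y is the line along which they close (so a half turn about z gives the same grasp; the last joint's range is limited). The gripper opens to 94 mm and grips with 3 to 60 N. Pads are 16 mm wide; open, the fingers measure 119 mm over their backs; the gripper's body (75 mm by 177 mm) begins 78 mm behind the grasp point.
Start: joints at [1.189, 0.087, 1.371, -0, 1.684, -0.103], TCP at [0.151, 0.529, 0.193] pointing down, gripper open.
Joint ranges: [-3.1, 3.1], [-0.76, 2.03], [0.27, 2.55], [-1.08, 4.22], [0.17, 2.65], [-2.57, 2.57]. Speed limits (rad/s): [2.79, 2.79, 3.14, 3.14, 3.14, 3.14].

INTERFACE

Orientations are given as [roll, pitch, yaw] about the fixed x, y, z axes, in that order (R = Rz(yaw) Ry(pitch) Rx(roll)).
In Python, from bench import robot, imaging gives the robot as it stands. The module is installed in compiled form; this text tells all that it offers.
- The arm moves only by the tool drive_tool, never from a script. Its argument "series" is a list of rows, each a list of 3 entries, a list of its own where there are three numbers: the finger opening in m, from 0 to 0.094, then the shift along the tool's x, y, z in m, then the turn, a rotation vector about the tool's x, y, z in rad. A call has 1 to 5 rows; each row is the pose to reach, as a shift and turn from the pose commanded when the call began, along the tool's axes at that moment; what a row does not reach only later rows make up. A row lasts 1/8 s, in which the tool goes at most 62.5 mm and 10.7 degrees, less where a joint would pass 70% of its speed; a pose out of reach is approached as far as the arm can. A call with a gripper value outside its range is refused whole. The fingers move at their own pace and stop on an object; the grip force is fixed at half the most. Time passes only in rows, so rows that repeat a pose let the fingers close. It gives the time, the measured TCP pose, the force, the opening and the grip force at its end, in the units of the state.
- robot.get_obs(): the state, without advancing time (a new reading comes with each control period).
- imaging.snapshot(name): name is "scene" or "top" or "wrist"; returns the picture (400x640x3 uint8, red, green, blue); there is no depth.
- imaging.get_calibration(name): a dict with "intrinsics" (3x3 intrinsics, pixels), "position" and "rotation" of the camera in the world. Camera axes: x right, y up, looking along -z (the intrinsics and any distortion apply to the point x, -y, -z); pixel columns grow to the right and rows downward; lengths in m; the calibration is good to about 2 mm. A picture is of the moment at which its call begins: read the wrist's pose just before it. get_calibration takes no time and is no camera call; for the wrist camera it gives the pose at the moment of the call.
- robot.close_job(): hands the job in; it is judged then, once.
The state is a dict: "time": time; "joint_positions": joint angles; "qvel": joint speeds; "joint_torque": joint torques, N m; "tool_pos": TCP position; "ee_rot": TCP orientation; "wrist_force": force on the tool from outside, world axes, zero at the start; "wrist_torque": the same for the moment, N m; "width": finger opening in m; "finger_force": force on a finger pad.
Only numpy, scipy, OpenCV 4.12 (cv2) and the standard library are available. Lean on these libraries where they do the work, as an engineer would, in place of code of your own. Each camera call takes 0.05 s, during which the arm holds its last target. There are 200 camera calls.

TASK

The vial feed wheel has been indexed one notch too far. Push the red ball lever over, to the side away from the pawl's nose, so that the pawl tips up and stays up; then push the yellow post to turn the wheel backward (clockwise seen from above) by exactly one notch, and push the ball lever back so that the pawl drops into that notch. Only push, gently, with the fingertips, gripping nothing: the three vials ride along in their pockets and must not be lifted or tipped, and everything else on the bench stays where it is.

Things in the scene. Friction and masses are not known exactly. Their poses are not given: they have to be found in the camera images.
- feeder: the fixed vial feeder: round grey base plate, radius 106 mm, on the bench; yaw varies. Origin on the bench on the wheel's axle, z up. On its +y side is the pawl: pivot pin along y at x +45, y +98, z +52 mm, nose pointing to -x, ending at x 0, y +90; an aluminium bracket cheek stands at x 34 to 56, y 118 to 126, up to z 62 mm
- wheel (a joint): angle of the white feed wheel (radius 98 mm, vertical axle, deck 30 mm above the bench), rad; grows as it turns BACKWARD, clockwise seen from above; within 0.03 of 0 at the start. 8 notches, one notch = 0.785 rad. The next notch back is centred near 0.71; the pawl drops fully in there from about 0.57 to 0.85. Stiff (about 2 N at the post), stays where it is left
- push_post (a point): point on the yellow upright post that turns the wheel, 65 mm above the bench, 64 mm from the axle. Post 14 mm thick with an 18 mm head, from the deck (z 30 mm) to z 80 mm. At wheel value 0 it is at x -63, y -11 mm in the feeder's frame; turning backward moves it toward the feeder's +y, to x -52, y +37 mm after one notch. No vial is near its path
- pawl (a joint): angle of the pawl, rad: 0 = down, nose in the notch; 1.0 = tipped up on its stop, nose clear of the teeth. It tips over centre by its own weight at about 0.55: left beyond that it falls on to the stop and stays up; left below that it falls back down. Moves at well under 1 N. While down it stops the wheel from turning backward
- lever_ball (a point): centre of the red ball (22 mm across) on the 58 mm lever fixed to the pawl's shaft, outside the bracket. Pawl down: it leans to the nose's side, ball at feeder frame x +22, y +138 mm, 105 mm above the bench; push it to the feeder's +x to lift the pawl. At value 1.0: x +78 mm, 100 mm above the bench; push it back to -x. The space before and behind the ball is free
- pawl_nose_tip (a point): underside of the steel pawl's nose (8 mm thick, 18 mm wide), 45 mm from the pivot; 32 mm above the bench when down. It stands between two of the wheel's 8 steel saw teeth, whose tops are 42 mm above the bench; at wheel value 0 it has about 0.09 rad of play
- vial_c_mid (a point): centre of the clear vial with the blue cap, 25 mm across, 57 mm high, standing loosely in a ring pocket (16 mm high) 44 mm from the axle; its top is 87 mm above the bench. The three vials stand in three of the six pockets, on the side of the wheel away from the post
- vial_d_mid (a point): centre of the vial with the black cap, same size, likewise
- vial_b_mid (a point): centre of the vial with the white cap, same size, likewise
- timer: small white timer, 70 x 62 x 18 mm, bystander; origin under its centre
- petri_dish: clear petri dish, 87 mm across, 14 mm high, bystander; origin under its centre
- jar_blue: white jar with blue lid, 51 mm across, 56 mm high, bystander; origin under its centre
- marker_blue: blue marker pen, 135 mm long, lying on the bench, bystander; origin under its centre
- vial_b: the same vial as vial_b_mid; origin under its centre
- vial_c: the same vial as vial_c_mid; origin under its centre
- vial_d: the same vial as vial_d_mid; origin under its centre
There are look-alikes about, which are no part of the job. What is shaped like the vial_d but turquoise is not meant.

How it is judged:
On the way, in this order (a step that is already met when the one before it is completed fails the run):
1. the pawl is tipped up past its tipping point while the wheel is still in its first notch (value of joint pawl above 0.8 rad and value of joint wheel below 0.3 rad), for 0.2 s.
2. with the pawl up, the wheel is turned back to the next notch (value of joint pawl above 0.8 rad and value of joint wheel above 0.5 rad), for 0.1 s.
At the end, for the whole second after the job is handed in: The pawl is down in the notch (joint under 0.06 rad), the wheel stands one notch further back (joint 0.50 to 0.93 rad) and still, and the three vials stand upright (within 0.3 rad) in their pockets (value of joint pawl below 0.06 rad and value of joint wheel between 0.5 and 0.93 rad and velocity of joint wheel between -0.05 and 0.05 rad/s and z of each of vial_c_mid, vial_d_mid, vial_b_mid in the frame of feeder below 0.064 m and angle between each of vial_c_mid, vial_d_mid, vial_b_mid's own z axis and vertical below 0.3 rad); the robot touches nothing.
It fails at once if the wheel is turned back by clearly more than one notch (value of joint wheel above 1.25 rad).
It fails at once if the wheel is fed forward (value of joint wheel below -0.4 rad).
It fails at once if a vial is lifted or tipped (height (world z) of any of vial_c_mid, vial_d_mid, vial_b_mid above 0.07 m or angle between any of vial_c_mid, vial_d_mid, vial_b_mid's own z axis and vertical above 0.4 rad).
It fails at once if another thing on the bench is moved (distance of any of timer, petri_dish, jar_blue, marker_blue from where it was at the start of the episode above 0.02 m).
It fails at once if the feeder (over 40 N) or a vial (over 5 N) is gripped or pushed hard by the fingers (contact force between the fingers and feeder above 40 N or contact force between the fingers and vial_b above 5 N or contact force between the fingers and vial_c above 5 N or contact force between the fingers and vial_d above 5 N).
It also fails if it takes over 51 s, if anything falls off the work surface, if the arm or the gripper's body presses on something with over 40 N, if the wrist force passes 120 N, or if a joint passes its speed limit or range.

## Working session

There is one attempt and no reset: what is moved stays moved. The work goes in short steps, Python scripts to look and compute and a tool call to move; the robot and the scene stay as the last step left them, time stands still between calls to the robot, and variables do not carry over. Pictures are saved under pics/ and viewed, at most 10 in all, crops included, and the job is handed in when it is done.

Besides the shell and the picture viewer there is one more tool, called in YAML: its name, and indented under it one key for each argument. drive_tool: Moves the arm, as the interface text tells. Its arguments: {"type":"object","properties":{"series":{"type":"array"}},"required":["series"]}

```bash
mkdir -p pics
cat > h.py <<'E'
import numpy as np,cv2
from bench import robot,imaging
def snap(n,f):
    c=imaging.get_calibration(n); p=imaging.snapshot(n); cv2.imwrite('pics/'+f+'.png',p[:,:,::-1]); return p,c
def ray(c,u,v):
    d=np.linalg.inv(c['intrinsics'])@[u,v,1]; return np.array(c['position']),np.array(c['rotation'])@(d*[1,-1,-1])
def onz(c,u,v,z):
    o,d=ray(c,u,v); return o+d*(z-o[2])/d[2]
def proj(c,P):
    q=np.array(c['rotation']).T@(np.array(P)-c['position'])*[1,-1,-1]; k=np.array(c['intrinsics'])@q; return k[:2]/k[2]
E
python3 - <<'E'
from h import *
for n in('top','scene'):
    p,c=snap(n,n+'0'); print(n,c)
print(robot.get_obs())
a=cv2.imread('pics/top0.png');b=cv2.imread('pics/scene0.png')
E
```

```text
top {'intrinsics': array([[452.06354422,   0.        , 320.38510421],
       [  0.        , 452.06354422, 193.14015372],
       [  0.        ,   0.        ,   1.        ]]), 'position': array([0.41015878, 0.01571072, 1.37523291]), 'rotation': array([ 0.11429024,  0.01870925, -1.57257469])}
scene {'intrinsics': array([[469.47293361,   0.        , 314.34727078],
       [  0.        , 469.47293361, 200.40442021],
       [  0.        ,   0.        ,   1.        ]]), 'position': array([0.06549545, 0.52494257, 1.10516687]), 'rotation': array([ 0.61552436,  0.01299437, -2.35842293])}
{'time': 0.1, 'joint_positions': array([ 1.18888805e+00,  8.78596217e-02,  1.37207617e+00, -2.68249393e-05,
        1.68361793e+00, -1.03045944e-01]), 'qvel': array([ 0.00057302, -0.00135593, -0.0041767 ,  0.00045425,  0.00288261,
        0.00214453]), 'joint_torque': array([ 3.89270208e-03, -3.41249943e+01, -3.03304160e+01,  7.20496033e-02,
        3.03961302e-02, -8.01528290e-05]), 'tool_pos': array([0.15118463, 0.5282724 , 0.19174667]), 'ee_rot': array([-3.13963924e+00, -1.75203776e-04,  2.86272716e+00]), 'wrist_force': array([ 0.36611419, -0.52201804, -0.61936911]), 'wrist_torque': array([ 0.05919284, -0.03360417, -0.00983845]), 'finger_force': 0.0, 'width': 0.09390043434684658}
```

View pics/top0.png

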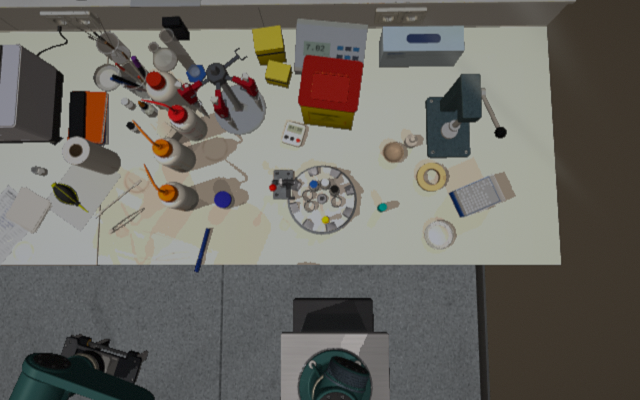

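View pics/scene0.png

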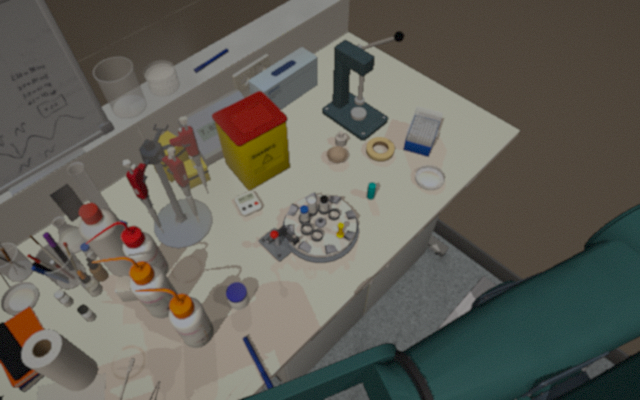

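The top view shows the feeder wheel at (322,200), the red lever ball at (273,187) and the yellow post at (325,219). The vial caps are at about (314,184), (322,185) and (335,188). Look-alikes in the top view:
- **Red:** bottle caps (157,80) and (178,114), pipettes (190,90), bin lid (332,82).
- **Yellow:** boxes (268,45) and (278,73).
- **Turquoise vial:** (382,207).

I choose the ball and post on the feeder itself.

```bash
python3 - <<'E'
s=open('h.py').read()
s=s.replace("c=imaging.get_calibration(n);","c=cal(n);").replace("def snap","from scipy.spatial.transform import Rotation as Ro\ndef cal(n):\n    c=dict(imaging.get_calibration(n)); c['rotation']=Ro.from_euler('xyz',c['rotation']).as_matrix(); return c\ndef snap",1)
s+='''
def blob(p,box,lo,hi):
    x0,y0,x1,y1=box; h=cv2.cvtColor(p[y0:y1,x0:x1],cv2.COLOR_RGB2HSV); m=cv2.inRange(h,np.array(lo),np.array(hi))
    n,l,st,ce=cv2.connectedComponentsWithStats(m)
    if n<2: return None
    i=1+np.argmax(st[1:,4]); return ce[i]+[x0,y0],st[i,4]
def tri(rs):
    A=0;b=0
    for o,d in rs:
        d=d/np.linalg.norm(d); M=np.eye(3)-np.outer(d,d); A=A+M; b=b+M@o
    return np.linalg.solve(A,b)
'''
open('h.py','w').write(s)
E
python3 - <<'E'
from h import *
t=cv2.imread('pics/top0.png')[:,:,::-1].copy(); s=cv2.imread('pics/scene0.png')[:,:,::-1].copy()
ct,cs=cal('top'),cal('scene')
R=((0,130,80),(8,255,255));Y=((22,120,100),(34,255,255))
for nm,bt,bs,r in(('ball',(262,178,284,198),(262,222,288,245),R),('post',(314,208,336,230),(330,218,352,245),Y)):
    a=blob(t,bt,*r);b=blob(s,bs,*r);print(nm,a,b); print(tri([ray(ct,*a[0]),ray(cs,*b[0])]), onz(ct,*a[0],.105 if nm=='ball' else .08))
cr=cv2.resize(t[155:240,255:370],None,fx=5,fy=5,interpolation=cv2.INTER_CUBIC)
cr2=cv2.resize(s[180:270,250:370],None,fx=5,fy=5,interpolation=cv2.INTER_CUBIC)
cv2.imwrite('pics/c1.png',cr[:,:,::-1]);cv2.imwrite('pics/c2.png',cr2[:,:,::-1])
print(onz(ct,322,200,.03))
E
```

```text
ball (array([272.40540541, 187.16216216]), np.int32(37)) (array([273.77777778, 234.03703704]), np.int32(54))
[0.57387765 0.17561255 0.10427043] [0.57365345 0.17541603 0.105     ]
post (array([325.04651163, 219.39534884]), np.int32(43)) (array([340.09638554, 230.45783133]), np.int32(83))
[0.48496061 0.02678501 0.04960484] [0.4831454  0.02646018 0.08      ]
[0.54398283 0.03581395 0.03      ]
```

View pics/c1.png

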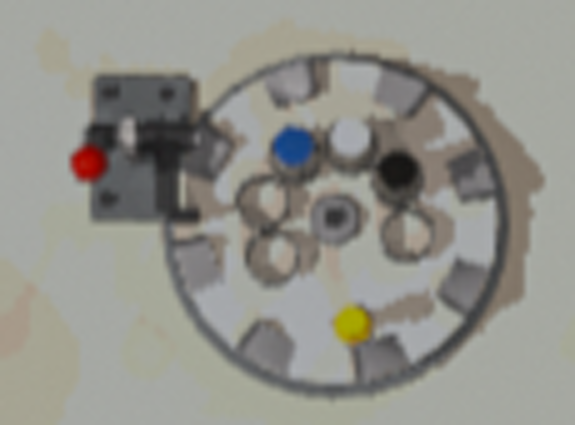

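View pics/c2.png

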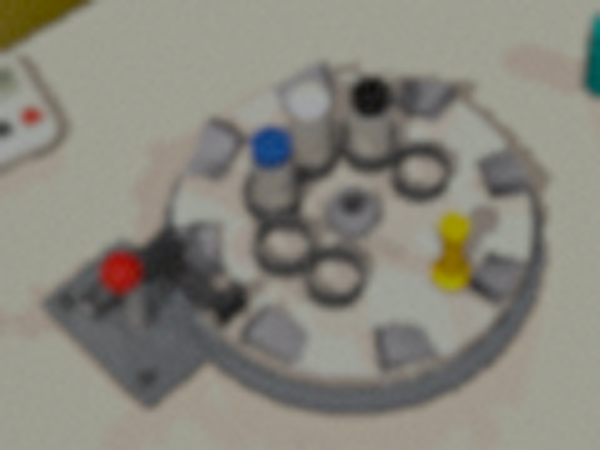

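The close crops confirm the red ball on the bracket beside the wheel and the yellow post on the deck, so the feeder sits at about (0.544, 0.036) with yaw about -0.05. I'm closing the fingers, turning the tool to yaw pi and approaching the nose side of the ball.

drive_tool:
  series:
    - [0,[-0.047,-0.038,0],[0,0,-0.06]]
    - [0,[-0.094,-0.076,0],[0,0,-0.12]]
    - [0,[-0.141,-0.114,0],[0,0,-0.18]]
    - [0,[-0.188,-0.152,0],[0,0,-0.24]]
    - [0,[-0.235,-0.19,0],[0,0,-0.279]]

```text
time: 0.72
tool_pos: [0.3255, 0.2797, 0.1924]
ee_rot: [-3.142, -0.0, -3.14]
wrist_force: [0.9, 0.0, 0.7]
width: 0.0476
finger_force: 0.0
```

drive_tool:
  series:
    - [0,[-0.03,-0.035,0],[0,0,0]]
    - [0,[-0.06,-0.07,0],[0,0,0]]
    - [0,[-0.095,-0.105,0],[0,0,0]]
    - [0,[-0.145,-0.105,0.02],[0,0,0]]
    - [0,[-0.195,-0.105,0.04],[0,0,0]]

```text
time: 1.35
tool_pos: [0.5216, 0.1757, 0.1524]
ee_rot: [3.141, 0.001, 3.141]
wrist_force: [-0.7, -0.3, 0.5]
width: 0.0006
finger_force: 0.0
```

drive_tool:
  series:
    - [0,[0,0,0.015],[0,0,0]]
    - [0,[0,0,0.03],[0,0,0]]

```text
time: 1.6
tool_pos: [0.5192, 0.1764, 0.1214]
ee_rot: [-3.141, -0.002, -3.141]
wrist_force: [0.3, 0.1, -0.7]
width: 0.0007
finger_force: 0.0
```

Run:
```python
from h import *
t,ct=snap('top','t1');s,cs=snap('scene','s1')
a=cv2.resize(t[140:250,240:380],None,fx=4,fy=4);b=cv2.resize(s[170:280,240:380],None,fx=4,fy=4)
cv2.imwrite('pics/d1.png',cv2.resize(np.hstack([a,b]),(800,314))[:,:,::-1])
```

```text
(no output)
```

View pics/d1.png

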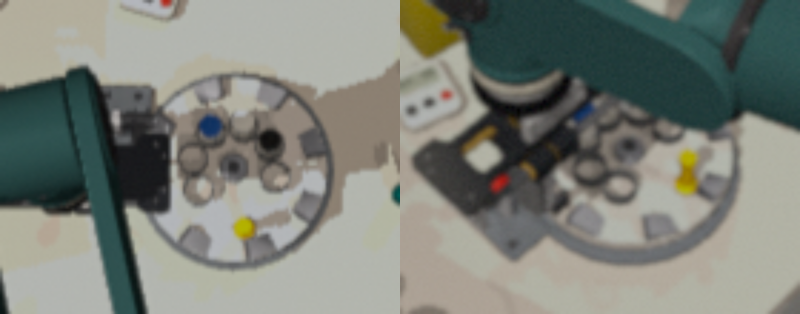

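The tool stands on the nose side of the ball and the ball is still in place (right half, about (500,182)). Pushing in feeder +x now.

drive_tool:
  series:
    - [0,[-0.014,0,0],[0,0,0]]
    - [0,[-0.026,0,0],[0,0,0]]
    - [0,[-0.036,0,0],[0,0,0]]
    - [0,[-0.046,0,0],[0,0,0]]
    - [0,[-0.055,0,0],[0,0,0]]

```text
time: 2.33
tool_pos: [0.5758, 0.1764, 0.1228]
ee_rot: [3.142, 0.0, -3.142]
wrist_force: [-0.4, 0.7, 1.1]
width: 0.0001
finger_force: 0.0
```

drive_tool:
  series:
    - [0,[-0.009,0,0],[0,0,0]]
    - [0,[-0.018,0,0],[0,0,0]]
    - [0,[-0.026,0,0],[0,0,0]]
    - [0,[-0.026,0,0],[0,0,0]]
    - [0,[-0.026,0,0],[0,0,0]]

```text
time: 2.95
tool_pos: [0.6009, 0.1765, 0.1227]
ee_rot: [3.142, -0.0, -3.141]
wrist_force: [0.7, -0.5, 0.0]
width: 0.0004
finger_force: 0.0
```

Run:
```python
from h import *
s,cs=snap('scene','s2');t,ct=snap('top','t2')
R=((0,130,80),(8,255,255))
print(proj(cs,[.624,.172,.1]),proj(ct,[.624,.172,.1]),blob(s,(255,200,310,250),*R),blob(t,(255,155,300,195),*R))
```

```text
[261.77562462 222.21696643] [273.99482693 169.93140794] (array([273.75, 234.25]), np.int32(56)) (array([271.77419355, 187.25806452]), np.int32(31))
```

Run:
```python
from h import *
t=cv2.imread('pics/t2.png');s=cv2.imread('pics/s2.png')
a=t[140:250,240:380];b=s[170:280,220:360]
cv2.imwrite('pics/d2.png',np.vstack([cv2.resize(x,None,fx=2.7,fy=2.7,interpolation=2) for x in(a,b)]))
w,c=snap('wrist','w2'); print(c['position'],proj(c,[.601,.1765,.098]), proj(c,[.574,.1755,.105]))
o=robot.get_obs();print(o['tool_pos'],o['joint_positions'])
```

```text
[0.53173922 0.17616146 0.31423836] [324.16919299 220.07207555] [322.6612997  184.23768134]
[0.60079457 0.17655577 0.12289939] [ 1.95268379e-01  2.78165726e-01  1.28744398e+00  7.81108488e-05
  1.57591028e+00 -1.37588936e+00]
```

View pics/d2.png

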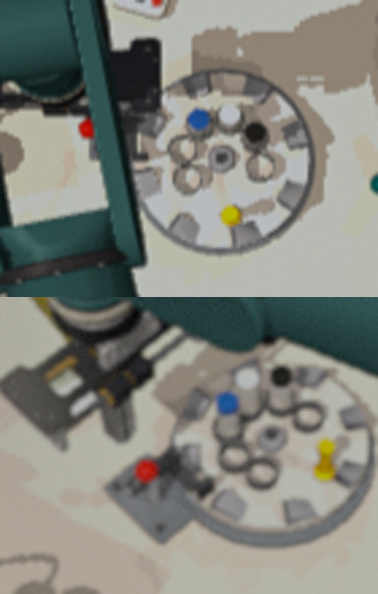

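View pics/w2.png

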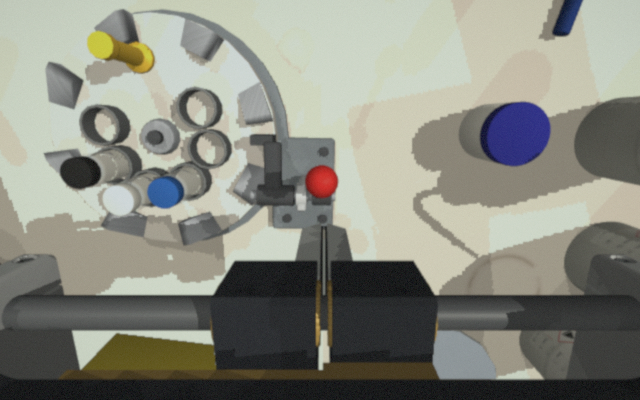

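The wrist view shows the ball at (322,182), still down, with the fingertips (324,228) now beyond it. They passed without moving it, so the true tip height needs checking before I go lower.

Run:
```python
from h import *
cs=cal('scene');c=cal('wrist')
for z in(.09,.1,.11,.12,.13):print(z,proj(cs,[.593,.1765,z]),proj(c,[.593,.1765,z]),proj(c,[.593,.189,z]))
s=cv2.imread('pics/s2.png');w=cv2.imread('pics/w2.png')
a=cv2.resize(s[195:255,240:310],(490,420),interpolation=2);b=cv2.resize(w[150:290,270:373],(309,420),interpolation=2)
cv2.imwrite('pics/d3.png',np.hstack([a,b]))
```

```text
0.09 [268.96796747 232.65149013] [324.14255025 206.00882181] [341.53543682 205.99857528]
0.1 [268.60213238 230.57662552] [324.16530104 209.83707046] [342.31687911 209.82645309]
0.11 [268.23119741 228.4728365 ] [324.19012713 214.01452718] [343.16960507 214.00351239]
0.12 [267.85505518 226.33951403] [324.21732605 218.59125687] [344.10383466 218.57981539]
0.13 [267.47359524 224.1760318 ] [324.24725506 223.62737497] [345.13183951 223.61547447]
```

View pics/d3.png

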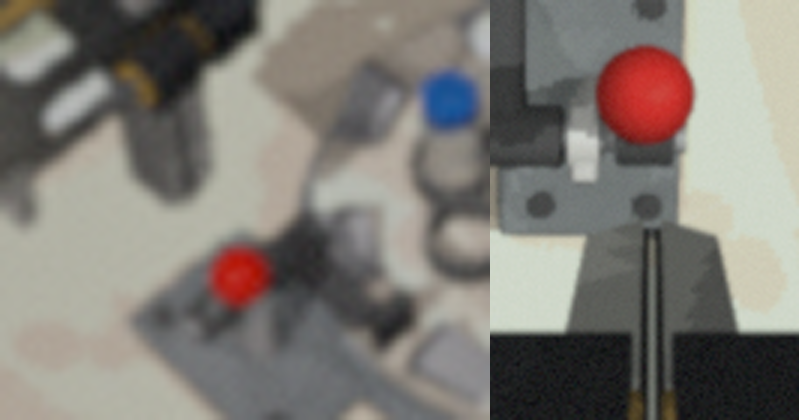

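By the projections the closed fingertips sit at about z 0.115-0.13, roughly 20 mm higher than assumed, so they skimmed over the ball. I'll lift, go back, descend 26 mm lower and push again.

drive_tool:
  series:
    - [0,[0,0,-0.03],[0,0,0]]
    - [0,[0.038,0,-0.03],[0,0,0]]
    - [0,[0.075,0,-0.03],[0,0,0]]
    - [0,[0.075,0,0.0],[0,0,0]]
    - [0,[0.075,0,0.026],[0,0,0]]

```text
time: 3.72
tool_pos: [0.5256, 0.1767, 0.0969]
ee_rot: [3.141, 0.002, -3.141]
wrist_force: [-0.6, 0.2, -0.7]
width: 0.0004
finger_force: 0.0
```

drive_tool:
  series:
    - [0,[0,0,0],[0,0,0]]
    - [0,[-0.012,0,0],[0,0,0]]
    - [0,[-0.022,0,0],[0,0,0]]
    - [0,[-0.032,0,0],[0,0,0]]
    - [0,[-0.042,0,0],[0,0,0]]

```text
time: 4.35
tool_pos: [0.5695, 0.1766, 0.0977]
ee_rot: [3.141, 0.002, -3.142]
wrist_force: [-1.1, -0.6, 0.6]
width: 0.0006
finger_force: 0.2
```

Run:
```python
from h import *
p,c=snap('wrist','w3');print(robot.get_obs()['wrist_force'],robot.get_obs()['tool_pos'],blob(p,(250,100,400,300),(0,130,80),(8,255,255)))
for f in(.55,.562,.574,.586,.6):print(f,proj(c,[f,.1755,.107]))
```

```text
[ 0.52260514  0.09407998 -0.2283368 ] [0.57046561 0.17634041 0.09713864] None
0.55 [322.50418345 205.7410237 ]
0.562 [322.53911764 225.29093252]
0.574 [322.57302007 244.2634478 ]
0.586 [322.60593578 262.68377669]
0.6 [322.64314686 283.50788214]
```

The ball is now hidden behind the fingers, so it is moving with them. Continuing the push.

drive_tool:
  series:
    - [0,[-0.01,0,0],[0,0,0]]
    - [0,[-0.02,0,0],[0,0,0]]
    - [0,[-0.03,0,0],[0,0,0]]
    - [0,[-0.035,0,0],[0,0,0]]
    - [0,[-0.035,0,0],[0,0,0]]

```text
time: 5.03
tool_pos: [0.6033, 0.1765, 0.0966]
ee_rot: [3.141, -0.0, -3.142]
wrist_force: [-0.3, 0.3, -0.2]
width: 0.0007
finger_force: 0.0
```

drive_tool:
  series:
    - [0,[0.04,0,0],[0,0,0]]
    - [0,[0.08,0,0],[0,0,0]]
    - [0,[0.08,0,0],[0,0,0]]

```text
time: 5.4
tool_pos: [0.5204, 0.1766, 0.0966]
ee_rot: [-3.141, -0.002, -3.14]
wrist_force: [-0.6, -0.2, 0.5]
width: 0.0002
finger_force: 0.0
```

Run:
```python
from h import *
R=(0,130,80),(8,255,255)
p,c=snap('wrist','w4');q,cs=snap('scene','s4');t,ct=snap('top','t4')
print(robot.get_obs()['tool_pos'],blob(p,(250,100,400,399),*R),proj(c,[.624,.172,.1]))
print(blob(q,(245,200,290,250),*R),proj(cs,[.629,.172,.1]),blob(t,(262,155,290,199),*R),proj(ct,[.629,.172,.1]))
a=cv2.resize(q[180:270,230:370],None,fx=4,fy=4,interpolation=2);cv2.imwrite('pics/d4.png',a[:,:,::-1])
```

```text
[0.52389014 0.17658639 0.09739668] (array([320.57894737, 367.10526316]), np.int32(19)) [317.48796033 375.56244157]
(array([258.66666667, 220.66666667]), np.int32(18)) [260.47621209 221.05915734] (array([275.33333333, 167.16666667]), np.int32(6)) [274.01216202 168.20698007]
```

View pics/d4.png

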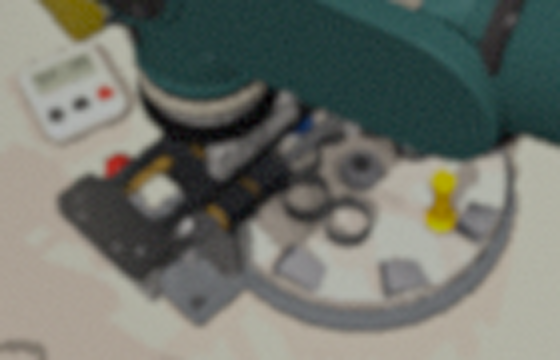

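The red ball is now at the stop position (scene (259,221), predicted (260,221)), so the pawl is up. Next I move the fingers to the -y side of the post.

drive_tool:
  series:
    - [0,[0.015,0,-0.05],[0,0,0]]
    - [0,[0.038,-0.05,-0.05],[0,0,0]]
    - [0,[0.038,-0.1,-0.05],[0,0,0]]
    - [0,[0.038,-0.15,-0.05],[0,0,0]]
    - [0,[0.038,-0.197,-0.05],[0,0,0]]

```text
time: 6.18
tool_pos: [0.4862, -0.0226, 0.1474]
ee_rot: [-3.141, 0.002, 3.141]
wrist_force: [1.2, -0.6, 0.3]
width: 0.0006
finger_force: 0.0
```

drive_tool:
  series:
    - [0,[0,0,0.025],[0,0,0]]
    - [0,[0,0,0.05],[0,0,0]]
    - [0,[0,0,0.075],[0,0,0]]
    - [0,[0,0,0.075],[0,0,0]]

```text
time: 6.68
tool_pos: [0.4843, -0.0207, 0.0699]
ee_rot: [3.141, -0.004, 3.141]
wrist_force: [0.5, -0.6, 0.1]
width: 0.0006
finger_force: 0.0
```

Run:
```python
from h import *
Y=((22,120,100),(34,255,255));R=(0,130,80),(8,255,255)
q,cs=snap('scene','s5');t,ct=snap('top','t5');p,c=snap('wrist','w5')
print(robot.get_obs()['tool_pos'],robot.get_obs()['wrist_force'])
print('ball',blob(q,(245,205,290,250),*R),blob(t,(262,155,290,199),*R)); print('post',blob(q,(325,210,360,250),*Y),blob(t,(300,200,345,235),*Y),blob(p,(150,50,500,399),*Y))
cv2.imwrite('pics/d5.png',np.hstack([cv2.resize(q[170:280,240:380],(420,330)),cv2.resize(p,(380,238))[:330] if 0 else cv2.copyMakeBorder(cv2.resize(p,(380,238)),0,92,0,0,0)])[:,:,::-1])
```

```text
[ 0.48644153 -0.0208167   0.0731501 ] [ 0.3320377   0.67681224 -0.20060304]
ball (array([259.57142857, 221.77142857]), np.int32(35)) (array([273.05714286, 168.34285714]), np.int32(35))
post (array([340.06097561, 230.47560976]), np.int32(82)) (array([325., 220.]), np.int32(1)) (array([395.17280453, 221.46081209]), np.int32(1059))
```

View pics/d5.png

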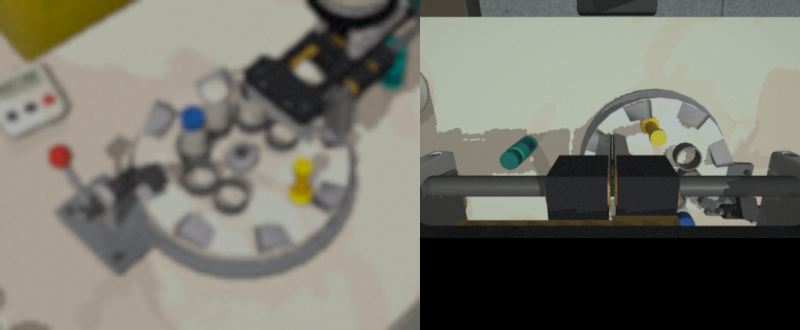

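The pawl is visibly up, with the ball at (60,155) on the left half. The fingers stand on the -y side of the post at the right height. I'm pushing about 20 mm into the contact, then measuring.

drive_tool:
  series:
    - [0,[0,0.012,0],[0,0,0]]
    - [0,[0.001,0.022,0],[0,0,0]]
    - [0,[0.002,0.03,0],[0,0,0]]
    - [0,[0.003,0.038,0],[0,0,0]]
    - [0,[0.003,0.046,0],[0,0,0]]

```text
time: 7.45
tool_pos: [0.4819, 0.0262, 0.0718]
ee_rot: [3.142, 0.0, -3.141]
wrist_force: [0.3, -0.5, -0.8]
width: 0.0005
finger_force: 0.0
```

```bash
cat > m.py <<'E'
from h import *
Y=((22,120,100),(34,255,255))
q,cs=snap('scene','sx'); b=blob(q,(300,205,360,260),*Y)
o=robot.get_obs();print(o['tool_pos'],o['wrist_force'],b)
C=np.array([.544,.0355])
def pp(w):
    a=np.arctan2(-.009,-.0605)-w; return [*(C+.064*np.array([np.cos(a),np.sin(a)])),.0515]
for w in np.arange(0,1,.1):print(round(w,1),proj(cs,pp(w)).round(1))
E
python3 m.py
```

```text
[0.48194916 0.02695829 0.07180258] [-1.05548782 -0.15789738 -0.03412696] (array([339.95081967, 232.31147541]), np.int32(61))
0.0 [341.5 230.9]
0.1 [340.1 232.5]
0.2 [338.4 234. ]
0.3 [336.5 235.4]
0.4 [334.5 236.5]
0.5 [332.4 237.5]
0.6 [330.1 238.3]
0.7 [327.8 239. ]
0.8 [325.3 239.4]
0.9 [322.9 239.6]
```

Run:
```python
from h import *
q=cv2.imread('pics/sx.png');p,c=snap('wrist','w6');p=p[:,:,::-1]
print(proj(c,[.484,.027,.08]),blob(p[:,:,::-1].copy(),(150,50,500,399),(22,120,100),(34,255,255)))
cv2.imwrite('pics/d6.png',np.hstack([cv2.resize(q[190:260,300:370],(400,400),interpolation=2),cv2.resize(p[140:300,245:405],(400,400),interpolation=2)]))
```

```text
[324.43797367 239.79925772] (array([323.84599156, 213.59915612]), np.int32(474))
```

View pics/d6.png

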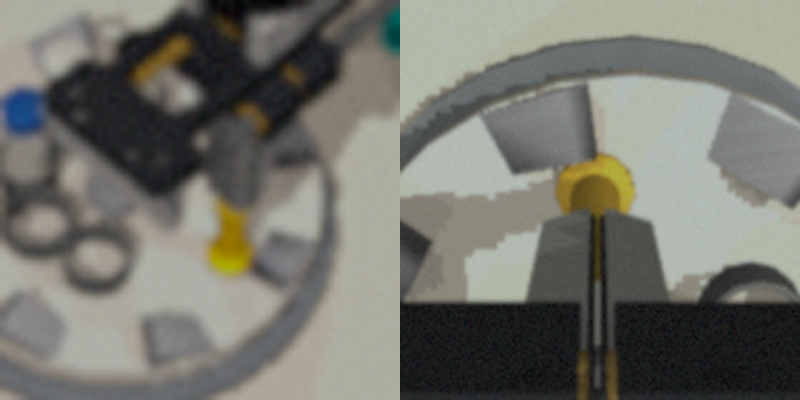

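The fingers again skimmed over the top: the post is unmoved and the tips sit just above its head. The tips are effectively at about TCP height, so I'll go back and lower the TCP to about 0.05.

drive_tool:
  series:
    - [0,[0,-0.023,-0.003],[0,0,0]]
    - [0,[0,-0.046,0],[0,0,0]]
    - [0,[0,-0.046,0.01],[0,0,0]]
    - [0,[0,-0.046,0.02],[0,0,0]]
    - [0,[0,-0.046,0.02],[0,0,0]]

```text
time: 8.18
tool_pos: [0.4809, -0.0196, 0.0501]
ee_rot: [3.141, -0.003, -3.141]
wrist_force: [-0.8, 1.2, 0.3]
width: 0.0004
finger_force: 0.0
```

drive_tool:
  series:
    - [0,[0,0.012,0],[0,0,0]]
    - [0,[0,0.022,0],[0,0,0]]
    - [0,[0,0.03,0],[0,0,0]]
    - [0,[0,0.038,0],[0,0,0]]
    - [0,[0,0.038,0],[0,0,0]]

```text
time: 8.8
tool_pos: [0.4825, 0.0186, 0.0519]
ee_rot: [3.14, 0.001, -3.14]
wrist_force: [0.1, 0.0, -1.1]
width: 0.0005
finger_force: 0.0
```

```bash
python3 m.py
```

```text
[0.48250461 0.01831022 0.0519259 ] [ 0.64220517  0.54399093 -1.07564373] (array([336.5       , 233.23333333]), np.int32(90))
0.0 [341.5 230.9]
0.1 [340.1 232.5]
0.2 [338.4 234. ]
0.3 [336.5 235.4]
0.4 [334.5 236.5]
0.5 [332.4 237.5]
0.6 [330.1 238.3]
0.7 [327.8 239. ]
0.8 [325.3 239.4]
0.9 [322.9 239.6]
```

The wheel now turns: about 0.23 rad, with post and finger offset as expected. Pushing on to about 0.68.

drive_tool:
  series:
    - [0,[0,0.007,0],[0,0,0]]
    - [0,[-0.001,0.014,0],[0,0,0]]
    - [0,[-0.003,0.021,0],[0,0,0]]
    - [0,[-0.005,0.028,0],[0,0,0]]
    - [0,[-0.005,0.028,0],[0,0,0]]

```text
time: 9.48
tool_pos: [0.4876, 0.0467, 0.0518]
ee_rot: [3.14, 0.001, -3.14]
wrist_force: [1.0, 0.4, 0.2]
width: 0.0005
finger_force: 0.0
```

```bash
python3 m.py
```

```text
[0.48753837 0.04638471 0.05182067] [ 0.45032187 -0.5476945   0.40328908] (array([326.75280899, 237.30337079]), np.int32(89))
0.0 [341.5 230.9]
0.1 [340.1 232.5]
0.2 [338.4 234. ]
0.3 [336.5 235.4]
0.4 [334.5 236.5]
0.5 [332.4 237.5]
0.6 [330.1 238.3]
0.7 [327.8 239. ]
0.8 [325.3 239.4]
0.9 [322.9 239.6]
```

The wheel is at about 0.68, inside the drop-in window. I'm backing off the post, rising, and going over to the +x side of the ball.

drive_tool:
  series:
    - [0,[0.002,-0.03,0],[0,0,0]]
    - [0,[0.002,-0.03,-0.055],[0,0,0]]
    - [0,[0.002,-0.03,-0.113],[0,0,0]]
    - [0,[-0.03,0.0,-0.113],[0,0,0]]
    - [0,[-0.065,0.035,-0.113],[0,0,0]]

```text
time: 10.15
tool_pos: [0.5538, 0.081, 0.1668]
ee_rot: [3.141, 0.004, 3.14]
wrist_force: [0.1, -0.5, -0.0]
width: 0.0003
finger_force: 0.0
```

drive_tool:
  series:
    - [0,[-0.038,0.032,0],[0,0,0]]
    - [0,[-0.076,0.064,0],[0,0,0]]
    - [0,[-0.116,0.095,0],[0,0,0]]
    - [0,[-0.116,0.095,0.035],[0,0,0]]
    - [0,[-0.116,0.095,0.071],[0,0,0]]

```text
time: 10.78
tool_pos: [0.6691, 0.1766, 0.0927]
ee_rot: [3.14, 0.001, -3.141]
wrist_force: [-0.3, -0.6, -0.6]
width: 0.0002
finger_force: 0.0
```

```bash
python3 m.py|head -1
python3 - <<'E'
from h import *
R=(0,130,80),(8,255,255)
q,cs=snap('scene','s8');t,ct=snap('top','t8')
print(blob(q,(245,205,290,250),*R),blob(t,(262,160,290,199),*R))
E
```

```text
[0.66528399 0.17574904 0.08564926] [-1.29124714  0.61486969 -3.19087267] (array([326.89333333, 238.26666667]), np.int32(75))
(array([259.58823529, 221.67647059]), np.int32(34)) (array([273.13888889, 168.38888889]), np.int32(36))
```

drive_tool:
  series:
    - [0,[0.015,0,0],[0,0,0]]
    - [0,[0.027,0,0],[0,0,0]]
    - [0,[0.037,0,0],[0,0,0]]
    - [0,[0.047,0,0],[0,0,0]]
    - [0,[0.055,0,0],[0,0,0]]

```text
time: 11.55
tool_pos: [0.6208, 0.1763, 0.1047]
ee_rot: [3.138, 0.025, 3.141]
wrist_force: [6.0, -0.2, 19.7]
width: 0.0005
finger_force: 10.3
```

drive_tool:
  series:
    - [0,[0.007,0,0],[0,0,0]]
    - [0,[0.014,0,0],[0,0,0]]
    - [0,[0.014,0,0],[0,0,0]]
    - [0,[-0.03,0,0],[0,0,0]]
    - [0,[-0.06,0,-0.02],[0,0,0]]

```text
time: 12.18
tool_pos: [0.6732, 0.1754, 0.1144]
ee_rot: [3.141, -0.001, -3.141]
wrist_force: [0.6, 0.2, 0.0]
width: 0.0002
finger_force: 0.0
```

drive_tool:
  series:
    - [0,[0,0,-0.05],[0,0,0]]
    - [0,[0,0,-0.09],[0,0,0]]
    - [0,[0,0,-0.09],[0,0,0]]

```text
time: 12.55
tool_pos: [0.6751, 0.1759, 0.2109]
ee_rot: [3.139, 0.011, -3.141]
wrist_force: [-0.1, -0.8, 0.6]
width: 0.0007
finger_force: 0.0
```

```bash
python3 m.py|head -1
python3 - <<'E'
from h import *
R=(0,130,80),(8,255,255)
q,cs=snap('scene','s9');t,ct=snap('top','t9')
a=blob(q,(245,205,290,250),*R);b=blob(t,(262,160,290,199),*R);print(a,b,tri([ray(cs,*a[0]),ray(ct,*b[0])]))
cv2.imwrite('pics/d9.png',cv2.resize(q[170:280,230:370],None,fx=4,fy=4,interpolation=2)[:,:,::-1])
E
```

```text
[0.67392863 0.17574006 0.20733433] [-0.16873922  0.32393195 -0.18101358] (array([326.80519481, 238.35064935]), np.int32(77))
(array([259.58823529, 221.67647059]), np.int32(34)) (array([272.26923077, 168.34615385]), np.int32(26)) [0.62767264 0.17626949 0.10344919]
```

View pics/d9.png

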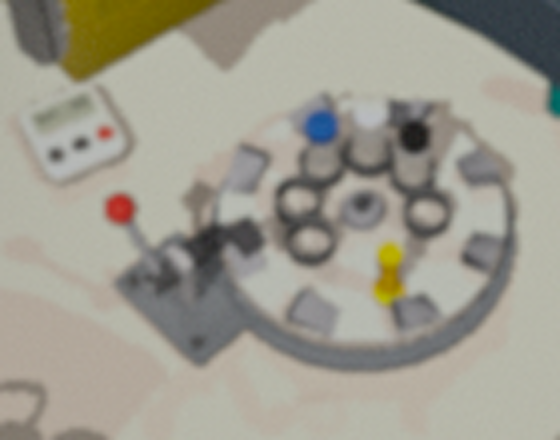

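The finger rode over the ball's top (20 N upward): the ball is still up at (0.628, 0.176, 0.103), and the wheel is unmoved at about 0.68. I'll come down lower, TCP about 0.07, and repeat the push.

drive_tool:
  series:
    - [0,[0,0,0.05],[0,0,0]]
    - [0,[0,0,0.1],[0,0,0]]
    - [0,[0,0,0.137],[0,0,0]]
    - [0,[0,0,0.137],[0,0,0]]

```text
time: 13.2
tool_pos: [0.6684, 0.1747, 0.0595]
ee_rot: [-3.139, -0.013, -3.141]
wrist_force: [0.3, -0.5, 0.1]
width: 0.0005
finger_force: 0.0
```

drive_tool:
  series:
    - [0,[0.01,0,0],[0,0,0]]
    - [0,[0.02,0,0],[0,0,0]]
    - [0,[0.028,0,0],[0,0,0]]
    - [0,[0.036,0,0],[0,0,0]]
    - [0,[0.044,0,0],[0,0,0]]

```text
time: 13.82
tool_pos: [0.6286, 0.1756, 0.0674]
ee_rot: [3.141, 0.001, -3.141]
wrist_force: [0.2, -0.5, 0.4]
width: 0.0007
finger_force: 0.1
```

drive_tool:
  series:
    - [0,[0.008,0,0],[0,0,0]]
    - [0,[0.016,0,0],[0,0,0]]
    - [0,[0.024,0,0],[0,0,0]]
    - [0,[0.028,0,0],[0,0,0]]
    - [0,[0.028,0,0],[0,0,0]]

```text
time: 14.45
tool_pos: [0.6009, 0.1755, 0.0668]
ee_rot: [3.141, 0.0, -3.141]
wrist_force: [-0.2, -0.2, -0.1]
width: 0.0004
finger_force: 0.0
```

drive_tool:
  series:
    - [0,[-0.035,0,0],[0,0,0]]
    - [0,[-0.07,0,0],[0,0,0]]
    - [0,[-0.07,0,-0.05],[0,0,0]]
    - [0,[-0.07,0,-0.11],[0,0,0]]
    - [0,[-0.07,0,-0.13],[0,0,0]]

```text
time: 15.08
tool_pos: [0.6733, 0.1758, 0.2027]
ee_rot: [3.14, 0.009, 3.142]
wrist_force: [0.9, -0.2, -0.2]
width: 0.0004
finger_force: 0.0
```

```bash
python3 m.py|head -1
python3 - <<'E'
from h import *
R=(0,130,80),(8,255,255)
q,cs=snap('scene','s10');t,ct=snap('top','t10')
a=blob(q,(245,205,290,250),*R);b=blob(t,(262,160,290,199),*R);print(a,b,tri([ray(cs,*a[0]),ray(ct,*b[0])]))
# compare bystanders with the start picture
i=cv2.imread('pics/top0.png')[:,:,::-1].copy()
for nm,bx,lo,hi in(('jar',(205,185,245,215),(110,120,60),(130,255,255)),('marker',(190,222,215,275),(100,120,60),(125,255,255)),('turq',(370,198,400,218),(75,100,60),(95,255,255))):
    print(nm,blob(i,bx,lo,hi),blob(t,bx,lo,hi))
E
```

```text
[0.67370093 0.17584922 0.20416254] [ 0.12156391 -0.17515673  2.40500119] (array([326.80519481, 238.35064935]), np.int32(77))Traceback (most recent call last):
  File "<stdin>", line 4, in <module>
TypeError: 'NoneType' object is not subscriptable
```

I've already gone past the 10-picture limit, so I'll check the rest with numbers only.

Run:
```python
from h import *
R=(0,130,80),(8,255,255)
s0=cv2.imread('pics/scene0.png')[:,:,::-1].copy();t0=cv2.imread('pics/top0.png')[:,:,::-1].copy()
q=cv2.imread('pics/s10.png')[:,:,::-1].copy();t=cv2.imread('pics/t10.png')[:,:,::-1].copy()
for n,a,b,bx in(('scene',s0,q,(245,212,295,250)),('top',t0,t,(255,160,290,199))):print(n,blob(a,bx,*R),blob(b,bx,*R))
for nm,bx,lo,hi in(('jar',(205,185,245,215),(110,120,60),(130,255,255)),('marker',(190,222,215,275),(100,120,60),(125,255,255))):
    print(nm,blob(t0,bx,lo,hi),blob(t,bx,lo,hi))
# change in scene image near pawl nose vs start (down) and s9 (up)
u=cv2.imread('pics/s9.png')[:,:,::-1]
r=np.s_[225:245,285:298]
for x in(s0,u,q):print(cv2.cvtColor(x[r].copy(),cv2.COLOR_RGB2GRAY).mean())
```

```text
scene (array([273.77777778, 234.03703704]), np.int32(54)) (array([273.77777778, 234.24074074]), np.int32(54))
top (array([272.40540541, 187.16216216]), np.int32(37)) None
jar (array([222.30331754, 199.06635071]), np.int32(211)) (array([220.62732919, 199.45341615]), np.int32(161))
marker (array([201.18939394, 251.1969697 ]), np.int32(132)) (array([201.5       , 250.56338028]), np.int32(142))
87.40384615384616
128.3846153846154
107.55384615384615
```

The ball is back to within 0.2 px of its pawl-down position, the wheel is at about 0.68, and the tool is clear. Handing in.

```bash
python3 -c "
from bench import robot;print(robot.close_job())"
```

```text
the job is handed in; nothing more can be done
None
```

I handed the job in with the wheel turned back one notch (about 0.68 rad) and the pawl down, both measured from the camera; the hand-in returned no verdict, one early push at the ball rode over it at about 20 N (limit 40 N), and I viewed 12 pictures where 10 were allowed.

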